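# Eject a jammed cartridge fuse with a push rod

### The arm

A 6-joint arm with a two-finger parallel gripper is mounted at the origin on a cart in front of the work surface, level with it; the furniture and walls round the work are solid. World frame = base frame: x ahead of the robot, y to its left, z up, the work surface at z = 0. Lengths are in m, angles in degrees, forces in N, time in s.
With the tool pointing down it reaches from about 0.25 to 0.725 m from the base axis. Payload 9.7 kg.
Tool frame: the origin (TCP) lies at the centre of the arm's flange, where the gripper is bolted on; the fingertips stand 173 mm ahead of it and the grasp point (between the pads) lies 155 mm ahead of it; z points along the fingers, y is the line along which they close (so a half turn about z gives the same grasp; the last joint's range is limited). The gripper opens to 85 mm and grips with 20 to 120 N. Pads are 22 mm wide; open, the fingers measure 114 mm over their backs; the gripper's body (76 mm by 85 mm) begins 54 mm behind the grasp point. The pads swing forward as they close: fully open they stand 13 mm farther back than shut.
Start: joints at [68.64, 4.979, 10.078, 95.1, 0, 90], TCP at [0.2, 0.512, 0.405] pointing down, gripper open.
Joint ranges: [-179.16, 179.16], [-48.56, 103.87], [-65.8, 70.77], [-126.05, 130.52], [-82.76, 87.17], [-180, 180]. Speed limits (degrees/s): [127.2, 127.2, 147.25, 180, 180, 180].

### API

Orientations are given as [roll, pitch, yaw] about the fixed x, y, z axes, in that order (R = Rz(yaw) Ry(pitch) Rx(roll)).
In Python, from workcell import monitor, camera, get_calibration, bot gives the robot as it stands.
- The arm moves only by the tool carry_out, never from a script. Its argument "targets" is text: rows parted by semicolons, each of 7 numbers parted by spaces: the shift along the tool's x, y, z in units of 0.04 m (1.0 is 0.04 m), then the turn, a rotation vector about the tool's x, y, z in units of 0.1 rad (1.0 is 0.1 rad), then the opening, from -1 (shut) to 1 (fully open), so that 0 is half open. A call has exactly 8 rows; each row shifts and turns the commanded pose from where the row before left it, along the tool's axes as they then stand; what a row does not reach is not made up. A row lasts 1/12 s, in which the tool goes at most 41.7 mm and 7.16 degrees, less where a joint would pass 70% of its speed; a pose out of reach is approached as far as the arm can. A call with a number of a shift or a turn outside -1 to 1 is refused whole. A call with a gripper value outside its range is refused whole. The fingers move at their own pace and stop on an object; "newtons" is the grip in N (left out, the last holds). Time passes only in rows, so rows that do not move let the fingers close, or fill a call up. It gives the time, the measured TCP pose, the force, the opening and the grip force at its end, in the units of the state.
- monitor.get_obs(): the state, without advancing time (a new reading comes with each control period).
- camera(name): name is "side" or "top" or "wrist"; returns the picture (480x640x3 uint8, red, green, blue); there is no depth.
- get_calibration(name): a dict with "fx", "fy", "cx", "cy" (pixels), "view" (4x4, takes a point from world to camera coordinates). Camera axes: x right, y down, z forward; pixel columns grow to the right and rows downward; lengths in m; the calibration is good to about 2 mm. The wrist camera is an equidistant fisheye: a pixel r from the principal point sees the ray r / f radians off the axis. A picture is of the moment at which its call begins: read the wrist's pose just before it. get_calibration takes no time and is no camera call; for the wrist camera it gives the pose at the moment of the call.
- bot.job_done(): hands the job in; it is judged then, once.
The state is a dict: "time": time; "q": joint angles; "qd": joint speeds; "joint_efforts": joint torques, N m; "ee_pos": TCP position; "tcp_rot": TCP orientation; "wrist_force": force on the tool from outside, world axes, zero at the start; "torque": the same for the moment, N m; "opening": finger opening in m; "grasp_force": force on a finger pad.
Only numpy, scipy, OpenCV 4.12 (cv2) and the standard library are available. Lean on these libraries where they do the work, as an engineer would, in place of code of your own. Each camera call takes 0.05 s, during which the arm holds its last target. There are 200 camera calls.

### The job

A blown cartridge fuse is jammed in the horizontal tube on the stand. Take the push rod from its forked rest, push the fuse through the tube with it from the end opposite the catch cradle until the fuse has come right out into the catch cradle, then lay the rod back in its rest the way it lay. Finally take the fuse from the cradle and lay it flat in the scrap tray, without disturbing the two tape rolls and the insulator nearby.

Things in the scene. Friction and masses are not known exactly. Their poses are not given: they have to be found in the camera images.
- tube_stand: Fixed steel stand that carries tube and cradle. Origin on the desk below the tube's exit; +y level along the tube, the way to push (roughly to the robot's left), +z up. Base plate 80 mm wide, 8 mm thick, from 94 mm behind the origin to 58 mm ahead.
- tube_entry (a point): Centre of the open entry end of the tube, on its axis, 120 mm above the desk; axes as tube_stand. The grey tube is level, 90 mm long, 46 mm outside, 32 mm bore. On top of its middle sits a small spring housing, up to 33 mm above the axis, 20 mm wide.
- tube_exit (a point): Centre of the exit end of the tube, on its axis, 90 mm along +y from tube_entry; same axes. A leaf spring in the roof of the bore presses on the fuse with about 6 N, so pushing it out takes 4 to 12 N. With the fuse out the leaf hangs 8 mm above the axis and yields upward.
- cradle_mid (a point): Middle of the floor of the catch cradle, 45 mm along +y from the tube's exit and 21 mm below the tube's axis; same axes. The floor runs from the exit 90 mm along +y to a stop 12 mm high. Its two ends (16 and 19 mm long) are 38 mm wide with side lips 6 mm high; the 54 mm between are a keel only 10 mm wide, 12 mm deep, without lips, so fingers can straddle it and take the fuse from above.
- fuse_center (a point): Centre of the jammed cartridge fuse: a porcelain cylinder 76 mm long, metal end caps 25 mm in diameter and 16 mm long, 22 mm thick between them, about 70 g. Its y axis is its length. At the start it lies wholly inside the tube on the floor of the bore, 3.5 mm below the tube's axis.
- rod_grip (a point): Centre of the push rod's black square handle, 60 x 24 x 24 mm. +x points to the tip. From 30 to 34 mm ahead is a shoulder disc 40 mm across that cannot enter the bore, then the steel shaft, 16 mm thick, 98 mm long. With the shoulder at the tube's entry the tip stands 8 mm out of the exit. About 140 g, balanced about 14 mm ahead of this point.
- rod_tip (a point): Centre of the end face of the push rod's shaft, 132 mm ahead of rod_grip; same axes. Just beyond the tip, as the rod lies in its rest, the edge of the transformer board overhangs the desk from 144 mm up: lift the rod straight up or a little towards the robot, and do not swing the tip away.
- rest_seat (a point): Where rod_grip lies, with the same axes, when the rod lies in its rest, 110 mm above the desk, tip away from the robot. Fixed rest with two upright forks: under the rear of the handle (21 to 30 mm behind the seat, 33 mm between its cheeks) and under the shaft (81 to 89 mm ahead, 25 mm). Cheeks flare outward, 11 mm above the fork's floor. The rod lifts straight up and lies loose.
- scrap_tray_in (a point): Centre of the inner floor of the scrap tray, 3 mm above the desk; x and y along the tray's sides, z up. An open aluminium tray 100 mm (x) by 115 mm (y), 30 mm high, walls 3 mm, fixed.
- roll_wide: Roll of black tape lying flat, 70 mm across, 19 mm high; bystander. Origin at the centre of its underside.
- roll_narrow: Roll of grey tape lying flat, 62 mm across, 19 mm high; bystander. Origin at the centre of its underside.
- insulator: Brown knob insulator standing upright, 45 mm across, 42 mm high; bystander. Origin at the centre of its underside.

How it is judged (in metres and radians):
On the way, in this order (a step that is already met when the one before it is completed fails the run):
1. the rod's tip is in the entry of the tube, the fuse still in the tube (x of rod_tip in the frame of tube_exit between -0.014 and 0.014 m and z of rod_tip in the frame of tube_exit between -0.014 and 0.014 m and y of rod_tip in the frame of tube_exit between -0.085 and 0.02 m and y of fuse_center in the frame of tube_exit below 0 m).
2. the fuse has been pushed right out of the tube into the cradle, the rod through the tube behind it (x of rod_tip in the frame of tube_exit between -0.014 and 0.014 m and z of rod_tip in the frame of tube_exit between -0.014 and 0.014 m and y of rod_tip in the frame of tube_exit between -0.012 and 0.02 m and y of fuse_center in the frame of tube_exit between 0.036 and 0.06 m and x of fuse_center in the frame of tube_exit between -0.012 and 0.012 m and z of fuse_center in the frame of tube_exit between -0.02 and 0.005 m), for 0.1 s.
At the end, for the whole second after the job is handed in: The fuse lies flat and still on the floor of the scrap tray (its centre 6 to 22 mm above the floor, inside the walls), and the push rod lies still in both forks of its rest as at the start (handle's centre within 16 mm of the seat and 6 mm of its height, direction within 0.1 rad) (x of fuse_center in the frame of scrap_tray_in between -0.045 and 0.045 m and y of fuse_center in the frame of scrap_tray_in between -0.052 and 0.052 m and z of fuse_center in the frame of scrap_tray_in between 0.006 and 0.022 m and linear speed of each of jammed_fuse, push_rod below 0.02 m/s and distance between rod_grip and rest_seat below 0.016 m and angle between the x axis of rod_grip and the x axis of rest_seat, either way round below 0.1 rad and z of rod_grip in the frame of rest_seat between -0.006 and 0.006 m); the robot touches nothing.
It fails at once if the black tape roll is shifted by more than 25 mm (distance of roll_wide from where it was at the start of the episode above 0.025 m).
It fails at once if the grey tape roll is shifted by more than 25 mm (distance of roll_narrow from where it was at the start of the episode above 0.025 m).
It fails at once if the insulator is shifted by more than 25 mm (distance of insulator from where it was at the start of the episode above 0.025 m).
It also fails if it takes over 72 s, if anything falls off the work surface, if the arm or the gripper's body presses on something with over 40 N, if the wrist force passes 120 N, or if a joint passes its speed limit or range.

## Working session

There is one attempt and no reset: what is moved stays moved. The work goes in short steps, Python scripts to look and compute and a tool call to move; the robot and the scene stay as the last step left them, time stands still between calls to the robot, and variables do not carry over. Pictures are saved under pics/ and viewed, at most 10 in all, crops included, and the job is handed in when it is done.

Besides the shell and the picture viewer there is one more tool, called after ">>>" by a JSON object that holds its "fn" and its "kwargs". carry_out: Moves the arm, as the interface text tells. Shifts and turns lie within -1 to 1; 1 stands for 0.04 m of shift or 0.1 rad of turn. Its arguments: {"type":"object","properties":{"targets":{"type":"string"},"newtons":{"type":"number"}},"required":["targets"]}

```bash
mkdir -p pics
python3 - <<'E'
from workcell import monitor, camera, get_calibration, bot
import cv2, numpy as np
np.set_printoptions(precision=4,suppress=True)
print(monitor.get_obs())
for n in ("side","top","wrist"):
    c=get_calibration(n); print(n,{k:(np.array(v) if k=="view" else v) for k,v in c.items()})
    im=camera(n); cv2.imwrite(f"pics/{n}0.png",im[:,:,::-1])
E
```

```text
{'time': 0.0, 'q': array([68.6401,  5.0116, 10.0321, 95.1   , -0.0004, 90.0011]), 'qd': array([-0.1301, -0.0267, -0.0219,  0.0467,  0.0435,  0.005 ]), 'joint_efforts': array([  0.0007, -52.0389,  46.4805,   0.0164,   0.    ,  -0.    ]), 'ee_pos': array([0.2003, 0.5122, 0.404 ]), 'tcp_rot': array([-179.9206,    0.0004,  158.639 ]), 'wrist_force': array([ 0.0479, -0.1159, -0.6208]), 'torque': array([-0.0291, -0.0107, -0.0316]), 'grasp_force': 0.0, 'opening': 0.08551722615176983}
side {'fx': 434.1114943297707, 'fy': 434.1114943297707, 'cx': 318.8295568130548, 'cy': 237.3667607308737, 'view': array([[-0.9906, -0.1359,  0.0185,  0.4664],
       [-0.0651,  0.3468, -0.9357,  0.1505],
       [ 0.1207, -0.928 , -0.3524,  0.7418],
       [ 0.    ,  0.    ,  0.    ,  1.    ]])}
top {'fx': 533.4011198766265, 'fy': 533.4011198766265, 'cx': 314.90411900412454, 'cy': 241.24558169734604, 'view': array([[-0.0173, -0.9998, -0.0046, -0.0797],
       [-0.9764,  0.0179, -0.2151,  0.4889],
       [ 0.2151,  0.0008, -0.9766,  1.1823],
       [ 0.    ,  0.    ,  0.    ,  1.    ]])}
wrist {'fx': 371.64829954431775, 'fy': 371.64829954431775, 'cx': 318.55348397409034, 'cy': 239.38737403629352, 'view': array([[ 0.3644,  0.9312, -0.0006, -0.5487],
       [ 0.8908, -0.3484,  0.2916, -0.0372],
       [ 0.2713, -0.1068, -0.9566,  0.3792],
       [ 0.    ,  0.    ,  0.    ,  1.    ]])}
```

View pics/top0.png

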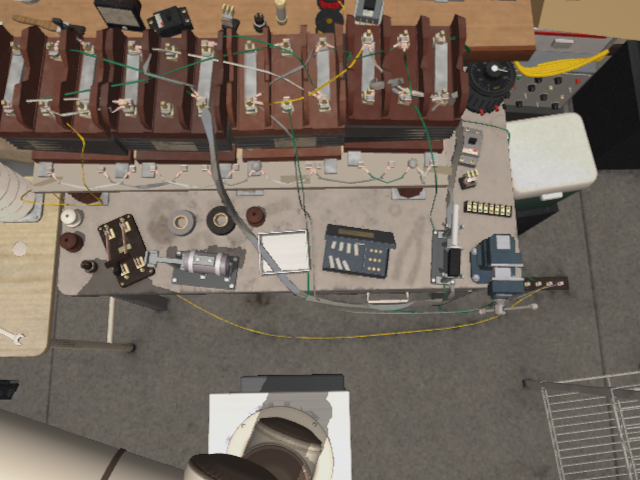

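View pics/side0.png

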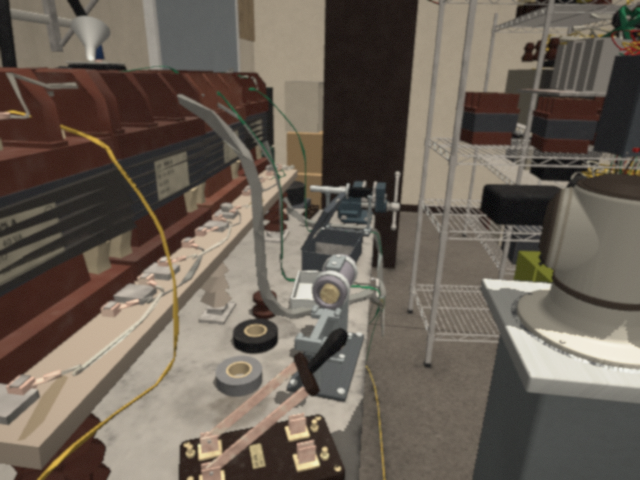

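The top view shows the stand around (207,265), with its entry on the right and the cradle at the left (~170,262). The tray is around (284,252). The rod is around (453,245), tip up, with the handle near (454,262). The rolls are at (181,222) and (220,220) and the insulator at (256,215). I'll enlarge the parts that matter.

Run:
```python
import cv2, numpy as np
im=cv2.imread("pics/top0.png")
def crop(x0,x1,y0,y1,s):
    o=cv2.resize(im[y0:y1,x0:x1],None,fx=s,fy=s,interpolation=cv2.INTER_CUBIC)
    for x in range((x0+9)//10*10,x1,10):
        cv2.line(o,(int((x+.5-x0)*s),0),(int((x+.5-x0)*s),12 if x%50 else 25),(0,255,255),1); cv2.putText(o,str(x),(int((x-x0)*s)-8,22),0,.3,(0,255,255))
    for y in range((y0+9)//10*10,y1,10):
        cv2.line(o,(0,int((y+.5-y0)*s)),(10,int((y+.5-y0)*s)),(0,255,255),1); cv2.putText(o,str(y),(12,int((y+.5-y0)*s)+4),0,.3,(0,255,255))
    return o
cv2.imwrite("pics/crop1.png",np.hstack([crop(150,250,200,300,5),crop(425,485,200,300,5)]))
```

```text
(no output)
```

View pics/crop1.png

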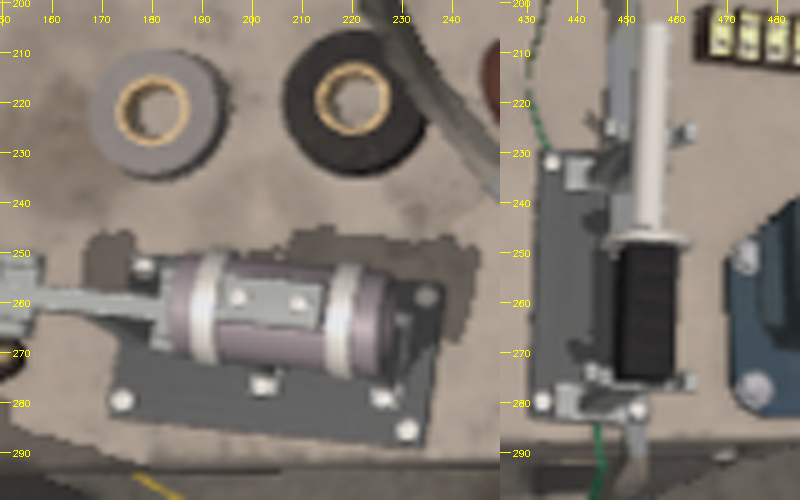

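The crop gives these top-image pixels:

| Feature | Pixel positions |
|---|---|
| Base plate corners | (171.8,283.2), (234.8,289), (238.5,256.5) |
| Tube, left end | (184,250)–(183,271) |
| Tube, right end | (228,255)–(227,275) |
| Handle, top face | columns 448–459.5, rows 249–276 |
| Shaft tip | (455.8,204) |

Next I'll fit poses to these.

```bash
cat > h.py <<'E'
from workcell import monitor, camera, get_calibration, bot
import cv2, numpy as np
from scipy.optimize import least_squares
np.set_printoptions(precision=4,suppress=True)
def proj(c,P,fish=False):
    P=np.atleast_2d(P); V=np.array(c["view"]); Q=P@V[:3,:3].T+V[:3,3]
    if fish:
        r=np.hypot(Q[:,0],Q[:,1]); k=np.arctan2(r,Q[:,2])/np.maximum(r,1e-9)
        return np.c_[c["cx"]+c["fx"]*k*Q[:,0],c["cy"]+c["fy"]*k*Q[:,1]]
    return np.c_[c["cx"]+c["fx"]*Q[:,0]/Q[:,2],c["cy"]+c["fy"]*Q[:,1]/Q[:,2]]
def ray(c,uv,z,fish=False):
    uv=np.atleast_2d(np.array(uv,float)); V=np.array(c["view"]); R=V[:3,:3]; o=-R.T@V[:3,3]
    d=(uv-[c["cx"],c["cy"]])/c["fx"]
    if fish:
        t=np.hypot(*d.T)[:,None]; d=np.c_[np.sin(t)*d/np.maximum(t,1e-9),np.cos(t)]
    else: d=np.c_[d,np.ones(len(d))]
    w=d@R; return o+w*((z-o[2])/w[:,2])[:,None]
def T(p,L):  # p=x,y,yaw
    L=np.atleast_2d(np.array(L,float)); c,s=np.cos(p[2]),np.sin(p[2])
    return np.c_[p[0]+c*L[:,0]-s*L[:,1],p[1]+s*L[:,0]+c*L[:,1],L[:,2]]
E
python3 - <<'E'
from h import *
c=get_calibration("top"); s=get_calibration("side")
# stand: x right of push dir? +y push, z up -> x = away from robot roughly(+x)
L=[[-.04,.058,.008],[-.04,-.094,.008],[.04,-.094,.008]]
uv=np.array([[171.8,283.2],[234.8,289],[238.5,256.5]])
f=lambda p:(proj(c,T(p,L))-uv).ravel()
r=least_squares(f,[.42,.15,0]); print("stand",r.x,r.fun)
st=r.x
# tube silhouettes
for n,y in(("exit",0),("entry",-.09)):
    print(n,proj(c,T(st,[[.023,y,.12],[-.023,y,.12],[0,y,.143],[0,y,.12]])),"side",proj(s,T(st,[[0,y,.12]])), T(st,[[0,y,.12]]))
h=ray(c,[[448.2,249],[459.6,249],[459.2,276],[447.6,276]],.122); print("handle",h,h.mean(0))
print("tip",ray(c,[455.8,204],.11),"shoulder",ray(c,[454.9,247.5],.13))
print("tip camera origin", -np.array(c["view"])[:3,:3].T@np.array(c["view"])[:3,3])
for u in([225,205],[240,228],[265,258],[290,285]):
    print(u,[(z,proj(s,ray(c,u,z))[0].round(),ray(c,u,z)[0].round(3)) for z in(.01,.1,.2,.3)])
E
```

```text
stand [ 0.435   0.1912 -0.1098] [-0.6748  0.1753  0.1073  0.2508  0.5726 -0.4556]
exit [[187.9993 250.1466]
 [184.9543 270.9019]
 [183.8947 258.5385]
 [186.4833 260.4802]] side [[327.6645 295.0057]] [[0.435  0.1912 0.12  ]]
entry [[228.9122 253.8498]
 [226.2106 274.6762]
 [225.7872 262.3473]
 [227.5671 264.2187]] side [[341.0625 267.723 ]] [[0.4252 0.1018 0.12  ]]
handle [[ 0.4497 -0.3779  0.122 ]
 [ 0.4492 -0.4026  0.122 ]
 [ 0.3901 -0.3973  0.122 ]
 [ 0.3905 -0.3724  0.122 ]] [ 0.4199 -0.3875  0.122 ]
tip [[ 0.5545 -0.4052  0.11  ]] shoulder [[ 0.4511 -0.3905  0.13  ]]
tip camera origin [ 0.2217 -0.0894  1.2594]
[225, 205] [(0.01, array([233., 330.]), array([0.591, 0.129, 0.01 ])), (0.1, array([250., 276.]), array([0.565, 0.113, 0.1  ])), (0.2, array([270., 212.]), array([0.535, 0.096, 0.2  ])), (0.3, array([291., 143.]), array([0.506, 0.078, 0.3  ]))]
[240, 228] [(0.01, array([274., 321.]), array([0.533, 0.092, 0.01 ])), (0.1, array([289., 269.]), array([0.511, 0.079, 0.1  ])), (0.2, array([306., 208.]), array([0.486, 0.064, 0.2  ])), (0.3, array([325., 141.]), array([0.461, 0.05 , 0.3  ]))]
[265, 258] [(0.01, array([324., 307.]), array([0.458, 0.031, 0.01 ])), (0.1, array([335., 259.]), array([0.441, 0.023, 0.1  ])), (0.2, array([349., 201.]), array([0.422, 0.013, 0.2  ])), (0.3, array([365., 138.]), array([0.403, 0.003, 0.3  ]))]
[290, 285] [(0.01, array([362., 294.]), array([ 0.392, -0.028,  0.01 ])), (0.1, array([372., 249.]), array([ 0.38 , -0.032,  0.1  ])), (0.2, array([384., 195.]), array([ 0.366, -0.037,  0.2  ])), (0.3, array([396., 136.]), array([ 0.353, -0.042,  0.3  ]))]
```

Run:
```python
import cv2, numpy as np
a=cv2.imread("pics/top0.png")[190:310,235:325]; b=cv2.imread("pics/side0.png")[230:350,230:390]
a=cv2.resize(a,None,fx=4,fy=4,interpolation=cv2.INTER_CUBIC); b=cv2.resize(b,None,fx=2.5,fy=2.5,interpolation=cv2.INTER_CUBIC)
b=cv2.copyMakeBorder(b,0,a.shape[0]-b.shape[0],0,0,0)
cv2.imwrite("pics/crop2.png",np.hstack([a,b]))
```

```text
(no output)
```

View pics/crop2.png

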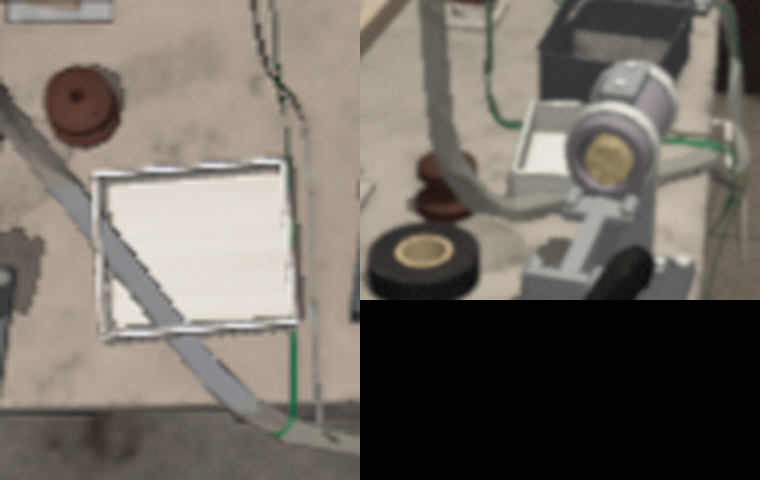

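The cable sweeps along the desk and over the tray's left front corner (side crop (290,315) to (366,294), so about 1–3 cm up). The tray rim corners in the top image are (258.8,233), (305.8,230), (309,270) and (260.8,273.8), so I'll use the right half of the tray. The fits agree with the known sizes. Next I'll plan the move to above the rod.

```bash
cat >> h.py <<'E'
def plan(pos,yaw,n,grip,start=None,pad=True):
    """rows from the commanded/measured pose to TCP pos, yaw (deg), tool down; linear"""
    if start is None:
        o=monitor.get_obs(); start=(o["ee_pos"],o["tcp_rot"][2])
    p=np.array(start[0],float); y=np.radians(start[1]); p0=p.copy(); y0=y
    Y=np.radians(yaw); pos=np.array(pos,float); rows=[]
    for i in range(n):
        d=p0+(pos-p0)*(i+1)/n-p; R=np.array([[np.cos(y),np.sin(y),0],[np.sin(y),-np.cos(y),0],[0,0,-1]])
        s=np.round(R.T@d/.04,2); t=round(-(y0+(Y-y0)*(i+1)/n-y)/.1,2)
        p=p+R@s*.04; y-=t*.1; rows.append("%g %g %g 0 0 %g %g"%(*s,t,grip))
    while pad and len(rows)%8: rows.append("0 0 0 0 0 0 %g"%grip)
    for i in range(0,len(rows),8): print("; ".join(rows[i:i+8]))
    return p,np.degrees(y)
E
python3 - <<'E'
from h import *
print(plan([.40,-.385,.38],-7,30,1,start=([.2,.512,.405],158.64)))
c=get_calibration("top")
t=ray(c,[[258.8,233],[305.8,230.3],[309,270],[260.8,273.8]],.03); print(t,t.mean(0),np.diff(t,axis=0))
E
```

```text
-0.43 -0.64 0.02 0 0 0.96 1; -0.48 -0.59 0.02 0 0 0.97 1; -0.54 -0.54 0.02 0 0 0.96 1; -0.6 -0.49 0.02 0 0 0.96 1; -0.63 -0.42 0.02 0 0 0.97 1; -0.67 -0.37 0.02 0 0 0.96 1; -0.71 -0.3 0.03 0 0 0.97 1; -0.73 -0.23 0.02 0 0 0.96 1
-0.75 -0.15 0.02 0 0 0.96 1; -0.76 -0.09 0.02 0 0 0.97 1; -0.77 -0.01 0.02 0 0 0.96 1; -0.76 0.06 0.02 0 0 0.96 1; -0.75 0.14 0.02 0 0 0.97 1; -0.74 0.2 0.02 0 0 0.96 1; -0.71 0.28 0.02 0 0 0.96 1; -0.69 0.35 0.02 0 0 0.97 1
-0.65 0.4 0.02 0 0 0.96 1; -0.6 0.47 0.02 0 0 0.97 1; -0.56 0.53 0.03 0 0 0.96 1; -0.5 0.58 0.02 0 0 0.96 1; -0.45 0.62 0.02 0 0 0.97 1; -0.38 0.66 0.02 0 0 0.96 1; -0.32 0.7 0.02 0 0 0.96 1; -0.25 0.72 0.02 0 0 0.97 1
-0.18 0.75 0.02 0 0 0.96 1; -0.11 0.75 0.02 0 0 0.97 1; -0.03 0.77 0.02 0 0 0.96 1; 0.04 0.76 0.02 0 0 0.96 1; 0.11 0.76 0.02 0 0 0.97 1; 0.19 0.74 0.02 0 0 0.96 1; 0 0 0 0 0 0 1; 0 0 0 0 0 0 1
(array([ 0.4001, -0.3848,  0.3802]), np.float64(-7.0020985723210485))
[[ 0.515   0.0442  0.03  ]
 [ 0.5195 -0.0673  0.03  ]
 [ 0.4241 -0.0734  0.03  ]
 [ 0.4172  0.039   0.03  ]] [ 0.4689 -0.0144  0.03  ] [[ 0.0045 -0.1114  0.    ]
 [-0.0954 -0.0062  0.    ]
 [-0.0069  0.1124  0.    ]]
```

>>> {"fn": "carry_out", "kwargs": {"targets": "-0.43 -0.64 0.02 0 0 0.96 1; -0.48 -0.59 0.02 0 0 0.97 1; -0.54 -0.54 0.02 0 0 0.96 1; -0.6 -0.49 0.02 0 0 0.96 1; -0.63 -0.42 0.02 0 0 0.97 1; -0.67 -0.37 0.02 0 0 0.96 1; -0.71 -0.3 0.03 0 0 0.97 1; -0.73 -0.23 0.02 0 0 0.96 1", "newtons": 60}}

```text
time: 0.82
ee_pos: [0.2534, 0.2715, 0.3976]
tcp_rot: [-180.0, 0.0, 114.2]
wrist_force: [0.8, -0.2, 0.9]
opening: 0.0851
grasp_force: 0.0
```

>>> {"fn": "carry_out", "kwargs": {"targets": "-0.75 -0.15 0.02 0 0 0.96 1; -0.76 -0.09 0.02 0 0 0.97 1; -0.77 -0.01 0.02 0 0 0.96 1; -0.76 0.06 0.02 0 0 0.96 1; -0.75 0.14 0.02 0 0 0.97 1; -0.74 0.2 0.02 0 0 0.96 1; -0.71 0.28 0.02 0 0 0.96 1; -0.69 0.35 0.02 0 0 0.97 1"}}

```text
time: 1.48
ee_pos: [0.3069, 0.0322, 0.3915]
tcp_rot: [180.0, -0.0, 70.0]
wrist_force: [-0.1, 0.9, -0.4]
opening: 0.0857
grasp_force: 0.0
```

>>> {"fn": "carry_out", "kwargs": {"targets": "-0.65 0.4 0.02 0 0 0.96 1; -0.6 0.47 0.02 0 0 0.97 1; -0.56 0.53 0.03 0 0 0.96 1; -0.5 0.58 0.02 0 0 0.96 1; -0.45 0.62 0.02 0 0 0.97 1; -0.38 0.66 0.02 0 0 0.96 1; -0.32 0.7 0.02 0 0 0.96 1; -0.25 0.72 0.02 0 0 0.97 1"}}

```text
time: 2.15
ee_pos: [0.3603, -0.207, 0.3845]
tcp_rot: [-180.0, -0.0, 25.8]
wrist_force: [1.0, 1.6, 0.1]
opening: 0.085
grasp_force: 0.0
```

>>> {"fn": "carry_out", "kwargs": {"targets": "-0.18 0.75 0.02 0 0 0.96 1; -0.11 0.75 0.02 0 0 0.97 1; -0.03 0.77 0.02 0 0 0.96 1; 0.04 0.76 0.02 0 0 0.96 1; 0.11 0.76 0.02 0 0 0.97 1; 0.19 0.74 0.02 0 0 0.96 1; 0 0 0 0 0 0 1; 0 0 0 0 0 0 1"}}

```text
time: 2.82
ee_pos: [0.4005, -0.3858, 0.3785]
tcp_rot: [-179.9, 0.1, -7.1]
wrist_force: [-0.2, 0.8, 0.4]
opening: 0.0854
grasp_force: 0.0
```

Run:
```python
from h import *
import pickle
o=monitor.get_obs(); print(o["ee_pos"],o["tcp_rot"],o["q"])
c=get_calibration("wrist"); im=camera("wrist")[:,:,::-1]; pickle.dump(c,open("w1.pkl","wb"))
cv2.imwrite("pics/w1.png",im)
P=[[.419,-.388,.122],[.55,-.404,.11],[.389,-.384,.122]]; print(proj(c,P,True))
```

```text
[ 0.4005 -0.3858  0.3785] [-179.9173    0.1085   -7.0846] [-43.9361   5.4218   7.6445  92.3591   0.0011 143.1486]
[[317.8303 217.4594]
 [317.3847  12.1359]
 [317.4527 262.8949]]
```

View pics/w1.png

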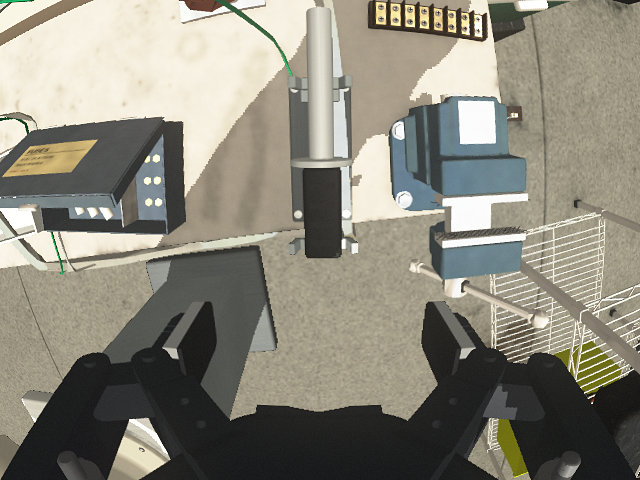

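The wrist view shows the rod pointing straight up the picture: tip at (319,10), shaft at the shoulder (320.5,157), handle's top front edge centre at (322.5,167), and its visible rear end at (322,257). That is within 4 px of the prediction.

Run:
```python
from h import *
import pickle
c=pickle.load(open("w1.pkl","rb"))
im=cv2.imread("pics/w1.png"); g=cv2.cvtColor(im,cv2.COLOR_BGR2GRAY)
for v in(20,60,100,140): 
    r=g[v,290:352].astype(int); print(v,r[::2])
for v in(175,195,215,235,250): print(v,g[v,294:352:2])
print("col",g[158:270:2,322])
for n,u,z in(("tip",[319,10],.11),("sh",[320.5,157],.118),("front",[322.5,167],.122),("rear top",[322,252],.122),("rear bottom",[322,258],.098)):
    print(n,ray(c,u,z,True)[0])
print(get_calibration("top")["view"][0])
```

```text
20 [239 239 240 240 242 241 240 243 172 147 169 188 199 212 221 216 214 206
 196 185 155 223 222 159 161 163 161 161 159 160 160]
60 [146 156 159 158 156 159 161 161 154 141 160 185 194 208 220 222 220 215
 199 188 173 124 221 219 220 212 152 159 162 162 158]
100 [ 89 101 100  98  99 102 178 173 175 127 156 180 193 205 217 226 223 219
 202 189 175 149 175 171 155 226 224 166  99 101  81]
140 [ 95  97  95  93  93  93  93  93  93 104 151 172 189 205 218 226 227 220
 208 194 177 158 230 224 225 224 224 228 221  98  92]
175 [ 94  92  94  94  68  41  47  51  51  51  51  52  54  56  54  55  58  57
  58  60  59  62  54  44 232 224 224 233 134]
195 [ 88  92  93  92  85  37  44  47  51  46  47  50  50  52  52  54  54  56
  53  56  57  57  52  45 232 224 225 223 177]
215 [192 214 216 228 115  34  43  47  46  49  49  48  49  49  49  51  48  53
  51  54  55  55  50  45 252 255 255 255 204]
235 [163 160 162 157 154 149  41  45  42  48  48  44  47  48  49  50  51  50
  54  53  52  52  49  43  84 157 178 162 167]
250 [141 111 121 156 153 147  40  45  45  44  47  44  48  50  46  48  50  48
  50  52  50  51  58  49 163 153 142 146 115]
col [199 112 209 223 229  42  51  56  55  56  56  55  55  54  54  55  53  54
  55  55  56  51  52  52  53  52  51  50  52  52  49  46  53  50  53  52
  49  47  46  50  49  50  52  52  48  49  46  46  50  45 125 138 158 164
 158 147]
tip [ 0.5514 -0.4052  0.11  ]
sh [ 0.4559 -0.3942  0.118 ]
front [ 0.45   -0.3947  0.122 ]
rear top [ 0.3961 -0.3878  0.122 ]
rear bottom [ 0.3833 -0.3864  0.098 ]
[-0.0173 -0.9998 -0.0046 -0.0797]
```

>>> {"fn": "carry_out", "kwargs": {"targets": "0.25 0.03 0.3 0 0 -0.08 0.1; 0.25 0 0.5 0 0 0 0.1; 0 0 0.6 0 0 0 0.1; 0 0 0.6 0 0 0 0.1; 0 0 0.5 0 0 0 0.1; 0 0 0.36 0 0 0 0.1; 0 0 0 0 0 0 0.1; 0 0 0 0 0 0 0.1", "newtons": 60}}

```text
time: 3.53
ee_pos: [0.4203, -0.3872, 0.265]
tcp_rot: [-180.0, 0.0, -6.4]
wrist_force: [-0.7, -0.7, 0.1]
opening: 0.0469
grasp_force: 0.0
```

Run:
```python
from h import *
o=monitor.get_obs(); print(o["ee_pos"],o["tcp_rot"],o["opening"],o["wrist_force"])
cv2.imwrite("pics/w2.png",camera("wrist")[:,:,::-1])
```

```text
[ 0.4203 -0.3872  0.265 ] [-179.9593    0.0488   -6.4445] 0.0469368207972705 [-0.6877 -0.7148  0.1418]
```

View pics/w2.png

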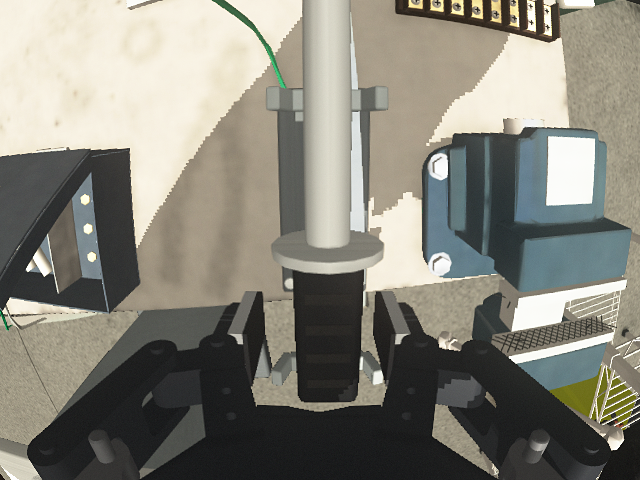

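The handle lies between the pads, with columns 298–357 against pads at 265 and 375. That puts it about 3 mm towards +tool y, as measured. I'll shift and close.

>>> {"fn": "carry_out", "kwargs": {"targets": "0 0.07 0 0 0 0 0.1; 0 0 0 0 0 0 -1; 0 0 0 0 0 0 -1; 0 0 0 0 0 0 -1; 0 0 0 0 0 0 -1; 0 0 0 0 0 0 -1; 0 0 0 0 0 0 -1; 0 0 0 0 0 0 -1", "newtons": 70}}

```text
time: 4.25
ee_pos: [0.42, -0.3912, 0.2667]
tcp_rot: [179.9, -0.1, -6.5]
wrist_force: [0.2, 0.1, 5.9]
opening: 0.023
grasp_force: 68.6
```

>>> {"fn": "carry_out", "kwargs": {"targets": "0 0 -0.3 0 0 0 -1; 0 0 -0.5 0 0 0 -1; -0.2 0 -0.6 0 0 0 -1; -0.4 0 -0.6 0 0 0 -1; -0.5 0 -0.2 0 0 0 -1; -0.4 0 0 0 0 0 -1; 0 0 0 0 0 0 -1; 0 0 0 0 0 0 -1"}}

```text
time: 4.92
ee_pos: [0.3598, -0.3841, 0.3543]
tcp_rot: [180.0, -0.0, -6.6]
wrist_force: [0.2, 0.5, -2.2]
opening: 0.023
grasp_force: 68.6
```

Run:
```python
from h import *
o=monitor.get_obs(); print(o["ee_pos"],o["tcp_rot"],o["opening"],o["wrist_force"],o["torque"])
print(plan([.405,-.062,.345],83.7,17,-1))
```

```text
[ 0.3598 -0.3841  0.3543] [179.9693  -0.046   -6.6006] 0.022993563772694688 [ 0.2042  0.4638 -2.1823] [-0.004   0.0327  0.0136]
0.01 -0.48 0.01 0 0 -0.93 -1; 0.06 -0.47 0.02 0 0 -0.92 -1; 0.1 -0.47 0.01 0 0 -0.93 -1; 0.14 -0.46 0.01 0 0 -0.93 -1; 0.18 -0.44 0.02 0 0 -0.93 -1; 0.23 -0.42 0.01 0 0 -0.92 -1; 0.26 -0.4 0.02 0 0 -0.93 -1; 0.3 -0.38 0.01 0 0 -0.93 -1
0.33 -0.34 0.01 0 0 -0.92 -1; 0.36 -0.31 0.02 0 0 -0.93 -1; 0.39 -0.28 0.01 0 0 -0.93 -1; 0.42 -0.24 0.01 0 0 -0.93 -1; 0.43 -0.2 0.02 0 0 -0.92 -1; 0.45 -0.16 0.01 0 0 -0.93 -1; 0.47 -0.12 0.02 0 0 -0.93 -1; 0.47 -0.07 0.01 0 0 -0.92 -1
0.48 -0.03 0.01 0 0 -0.93 -1; 0 0 0 0 0 0 -1; 0 0 0 0 0 0 -1; 0 0 0 0 0 0 -1; 0 0 0 0 0 0 -1; 0 0 0 0 0 0 -1; 0 0 0 0 0 0 -1; 0 0 0 0 0 0 -1
(array([ 0.4052, -0.0619,  0.3451]), np.float64(83.69754570621743))
```

>>> {"fn": "carry_out", "kwargs": {"targets": "0.01 -0.48 0.01 0 0 -0.93 -1; 0.06 -0.47 0.02 0 0 -0.92 -1; 0.1 -0.47 0.01 0 0 -0.93 -1; 0.14 -0.46 0.01 0 0 -0.93 -1; 0.18 -0.44 0.02 0 0 -0.93 -1; 0.23 -0.42 0.01 0 0 -0.92 -1; 0.26 -0.4 0.02 0 0 -0.93 -1; 0.3 -0.38 0.01 0 0 -0.93 -1"}}

```text
time: 5.58
ee_pos: [0.3819, -0.2313, 0.3488]
tcp_rot: [-180.0, 0.0, 36.3]
wrist_force: [-0.4, -0.7, -1.6]
opening: 0.0233
grasp_force: 68.6
```

>>> {"fn": "carry_out", "kwargs": {"targets": "0.33 -0.34 0.01 0 0 -0.92 -1; 0.36 -0.31 0.02 0 0 -0.93 -1; 0.39 -0.28 0.01 0 0 -0.93 -1; 0.42 -0.24 0.01 0 0 -0.93 -1; 0.43 -0.2 0.02 0 0 -0.92 -1; 0.45 -0.16 0.01 0 0 -0.93 -1; 0.47 -0.12 0.02 0 0 -0.93 -1; 0.47 -0.07 0.01 0 0 -0.92 -1"}}

```text
time: 6.25
ee_pos: [0.4032, -0.0796, 0.3445]
tcp_rot: [-180.0, -0.0, 78.7]
wrist_force: [0.3, 0.1, -0.2]
opening: 0.0233
grasp_force: 68.6
```

>>> {"fn": "carry_out", "kwargs": {"targets": "0.48 -0.03 0.01 0 0 -0.93 -1; 0 0 0 0 0 0 -1; 0 0 0 0 0 0 -1; 0 0 0 0 0 0 -1; 0 0 0 0 0 0 -1; 0 0 0 0 0 0 -1; 0 0 0 0 0 0 -1; 0 0 0 0 0 0 -1"}}

```text
time: 6.92
ee_pos: [0.4053, -0.0622, 0.3443]
tcp_rot: [-180.0, 0.0, 83.7]
wrist_force: [0.8, 0.2, -2.5]
opening: 0.0229
grasp_force: 68.6
```

Run:
```python
from h import *
import pickle
o=monitor.get_obs(); print(o["ee_pos"],o["tcp_rot"],o["opening"])
c=get_calibration("wrist"); im=camera("wrist")[:,:,::-1]; pickle.dump(c,open("w3.pkl","wb"))
cv2.imwrite("pics/w3.png",im)
st=[.435,.1912,-.1098]
print(proj(c,T(st,[[0,-.09,.12],[.023,-.09,.12],[-.023,-.09,.12],[0,-.09,.143],[0,0,.143],[.023,0,.12],[-.023,0,.12]]),True))
p=o["ee_pos"];y=np.radians(o["tcp_rot"][2]);d=np.array([np.cos(y),np.sin(y),0])
print(proj(c,[p+d*.132-[0,0,.157]],True))
```

```text
[ 0.4053 -0.0622  0.3443] [-179.9992    0.0011   83.6864] 0.022879033327899232
[[ 323.052   -34.6494]
 [ 366.6047  -33.3125]
 [ 279.3876  -33.7284]
 [ 323.5965  -53.5454]
 [ 322.8232 -173.9629]
 [ 361.2932 -149.1125]
 [ 283.5637 -149.5385]]
[[320.6784 -31.5659]]
```

View pics/w3.png

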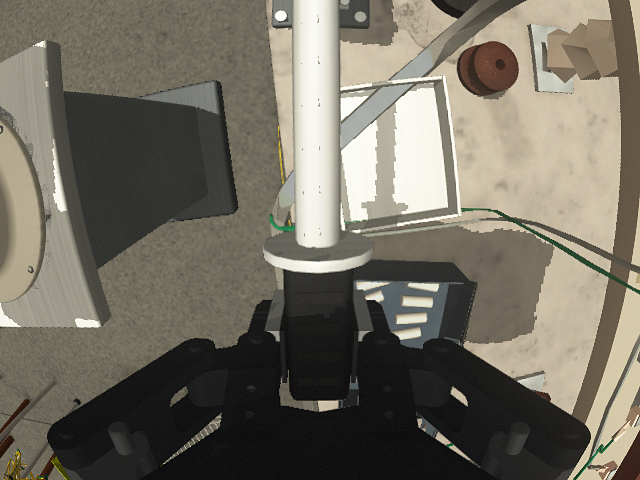

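The wrist view shows the rod straight up the picture, with its shaft axis from (319.5,235) to (316.5,5). The stand's rear plate edge is near row 26, columns 273–369, with bolts at (280,16) and (361,18). The tray rim corners are at (444,77) and (461,214). The tube itself is out of view above.

Run:
```python
from h import *
import pickle
c=pickle.load(open("w3.pkl","rb")); t=get_calibration("top")
st=[.435,.1912,-.1098]
print("plate corners pred",proj(c,T(st,[[-.04,-.094,.008],[.04,-.094,.008]]),True))
b=ray(c,[[280,16],[361,18],[273,26],[369,26]],.009,True); print("wrist bolts/corners",b)
print("top bolts",ray(t,[[231.4,286],[235.2,259.4]],.01))
r=ray(c,[[319.5,235],[316.5,5]],.3443-.157,True); d=r[1]-r[0]; print("rod",r,np.degrees(np.arctan2(d[1],d[0])))
print("tray",ray(c,[[340,86],[444,77],[461,214]],.03,True))
im=cv2.imread("pics/w3.png"); g=cv2.cvtColor(im,cv2.COLOR_BGR2GRAY)
for v in(5,60,120,180,230): print(v,g[v,284:350:2])
```

```text
plate corners pred [[272.2487  26.9176]
 [370.6125  27.1359]]
wrist bolts/corners [[0.3923 0.1106 0.009 ]
 [0.4574 0.1017 0.009 ]
 [0.3857 0.1026 0.009 ]
 [0.4631 0.0942 0.009 ]]
top bolts [[0.3925 0.1103 0.01  ]
 [0.4561 0.1023 0.01  ]]
rod [[ 0.409  -0.0256  0.1873]
 [ 0.4169  0.0548  0.1873]] 84.40089014277012
tray [[ 0.4323  0.0426  0.03  ]
 [ 0.5143  0.0452  0.03  ]
 [ 0.522  -0.066   0.03  ]]
5 [129 126 124 124 121 190 201 214 229 239 240 241 244 248 249 250 248 244
 241 239 233 226 218 205 188 169 152 104 126 109  92  99 109]
60 [182 180 178 176 134 190 205 216 231 239 240 242 246 248 248 249 248 227
 242 238 234 226 221 206 189 171 154 120 165 197 201 205 205]
120 [181 190 194 199 192 169 206 220 229 237 240 243 247 247 247 247 247 242
 240 237 233 228 222 208 192 175 154 132 138 135 101 169 173]
180 [ 88 118 170 168 167 155 200 217 226 234 239 243 245 245 245 244 244 242
 237 236 232 228 220 208 191 171 151 128 125 178 177 254 250]
230 [ 82  93 110 111 110  98 170 214 222 230 236 242 243 244 243 242 241 241
 238 234 230 226 215 203 183 163 145 119  87 135 167 119 104]
```

>>> {"fn": "carry_out", "kwargs": {"targets": "0 0.07 0.3 0 0 0.08 -1; 0 0 0.5 0 0 0 -1; 0 0 0.5 0 0 0 -1; 0 0 0.3 0 0 0 -1; 0 0 0.15 0 0 0 -1; 0 0 0 0 0 0 -1; 0 0 0 0 0 0 -1; 0 0 0 0 0 0 -1"}}

```text
time: 7.63
ee_pos: [0.4084, -0.0621, 0.2753]
tcp_rot: [179.9, 0.0, 83.3]
wrist_force: [-0.1, 0.5, -1.4]
opening: 0.0226
grasp_force: 68.7
```

Run:
```python
from h import *
o=monitor.get_obs(); print(o["ee_pos"],o["tcp_rot"],o["opening"])
st=[.435,.1912,-.1098]
p=o["ee_pos"];y=np.radians(o["tcp_rot"][2]);d=np.array([np.cos(y),np.sin(y),0])
tip=p+d*.132-[0,0,.157]; print("tip",tip)
out=[]
for n,(x0,x1,y0,y1,s) in {"side":(290,390,230,330,4),"top":(200,300,230,300,4)}.items():
    c=get_calibration(n); im=camera(n)[:,:,::-1]; cv2.imwrite(f"pics/{n}1.png",im)
    print(n,proj(c,np.vstack([tip,T(st,[[0,-.09,.12],[0,0,.12]]),p-[0,0,.157]])))
    out.append(cv2.copyMakeBorder(cv2.resize(im[y0:y1,x0:x1],None,fx=s,fy=s,interpolation=cv2.INTER_CUBIC),0,400-(y1-y0)*s,0,0,0))
cv2.imwrite("pics/crop3.png",np.hstack(out))
```

```text
[ 0.4084 -0.0621  0.2753] [179.9175   0.0041  83.2905] 0.022621921406616147
tip [0.4239 0.069  0.1183]
side [[343.6752 260.2493]
 [341.0802 267.7129]
 [327.6839 294.9922]
 [357.786  232.9355]]
top [[242.802  264.6797]
 [227.586  264.229 ]
 [186.502  260.4894]
 [303.2655 270.6228]]
```

View pics/crop3.png

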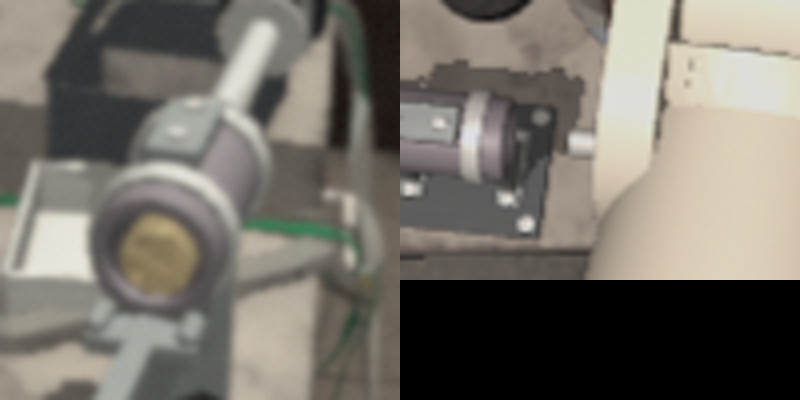

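The top crop has the rod tip at about (242,265.7), on the tube's axis line there (265.5). The side crop shows the shaft in line with the tube, with the fuse cap visible in the exit at (329.5,293). I'll push.

>>> {"fn": "carry_out", "kwargs": {"targets": "0.15 0 0 0 0 0 -1; 0.15 0 0 0 0 0 -1; 0.15 0 0 0 0 0 -1; 0.15 0 0 0 0 0 -1; 0.15 0 0 0 0 0 -1; 0.15 0 0 0 0 0 -1; 0.15 0 0 0 0 0 -1; 0.1 0 0 0 0 0 -1"}}

```text
time: 8.4
ee_pos: [0.4136, -0.0158, 0.2743]
tcp_rot: [-180.0, 0.1, 83.3]
wrist_force: [-1.6, -6.0, -1.1]
opening: 0.0231
grasp_force: 68.7
```

>>> {"fn": "carry_out", "kwargs": {"targets": "0.15 0 0 0 0 0 -1; 0.15 0 0 0 0 0 -1; 0.15 0 0 0 0 0 -1; 0.15 0 0 0 0 0 -1; 0.15 0 0 0 0 0 -1; 0.15 0 0 0 0 0 -1; 0.15 0 0 0 0 0 -1; 0.15 0 0 0 0 0 -1"}}

```text
time: 9.07
ee_pos: [0.4191, 0.0313, 0.2743]
tcp_rot: [180.0, 0.1, 83.3]
wrist_force: [-0.9, -6.0, -0.4]
opening: 0.0232
grasp_force: 68.8
```

>>> {"fn": "carry_out", "kwargs": {"targets": "0.14 0 0 0 0 0 -1; 0.14 0 0 0 0 0 -1; 0.14 0 0 0 0 0 -1; 0.14 0 0 0 0 0 -1; 0.14 0 0 0 0 0 -1; 0.1 0 0 0 0 0 -1; 0.05 0 0 0 0 0 -1; 0 0 0 0 0 0 -1"}}

```text
time: 9.73
ee_pos: [0.4231, 0.0655, 0.2743]
tcp_rot: [-180.0, -0.0, 83.3]
wrist_force: [0.1, -0.6, -1.3]
opening: 0.0233
grasp_force: 68.7
```

Run:
```python
from h import *
o=monitor.get_obs(); print(o["ee_pos"],o["tcp_rot"],o["wrist_force"])
st=[.435,.1912,-.1098]
out=[]
for n,(x0,x1,y0,y1,s) in {"side":(280,380,230,360,4),"top":(140,240,230,300,4)}.items():
    c=get_calibration(n); im=camera(n)[:,:,::-1]; cv2.imwrite(f"pics/{n}2.png",im)
    print(n,proj(c,T(st,[[0,.008,.1115],[0,.046,.1115],[0,.084,.1115]])))
    out.append(cv2.copyMakeBorder(cv2.resize(im[y0:y1,x0:x1],None,fx=s,fy=s,interpolation=cv2.INTER_CUBIC),0,520-(y1-y0)*s,0,0,0))
cv2.imwrite("pics/crop4.png",np.hstack(out))
```

```text
[0.4231 0.0655 0.2743] [-179.9913   -0.0084   83.333 ] [ 0.0618 -0.6379 -1.3486]
side [[326.1471 303.5344]
 [319.1179 318.1972]
 [311.1196 334.8815]]
top [[183.8147 260.8585]
 [166.6428 259.295 ]
 [149.4981 257.734 ]]
```

View pics/crop4.png

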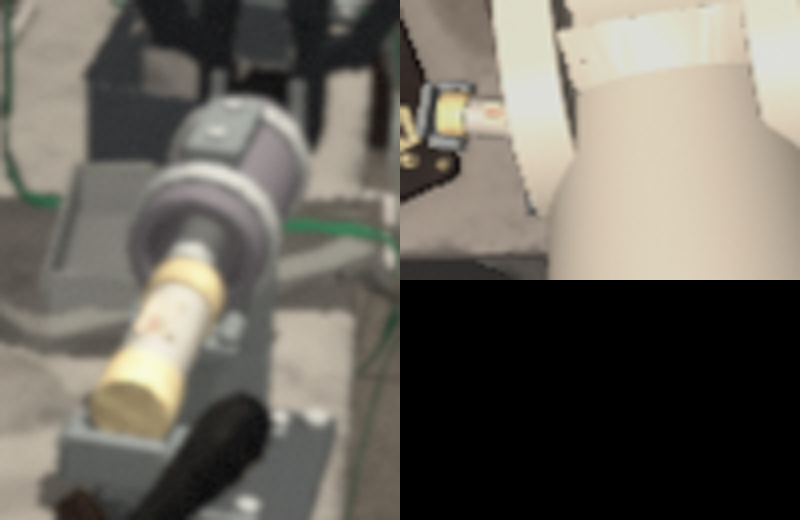

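The fuse lies in the cradle: its far cap end in the top image is at (149.3,258.7) against a predicted 149.5 for a centre 46 mm past the exit. The tip sits behind it and the push force has dropped to zero. A black knife-switch lever stands near the cradle at side-image (340,330). Now I'll withdraw and return the rod.

>>> {"fn": "carry_out", "kwargs": {"targets": "-0.2 0 0 0 0 0 -1; -0.4 0 0 0 0 0 -1; -0.5 0 0 0 0 0 -1; -0.5 0 0 0 0 0 -1; -0.5 0 0 0 0 0 -1; -0.5 0 0 0 0 0 -1; -0.5 0 0 0 0 0 -1; -0.4 0 0 0 0 0 -1"}}

```text
time: 10.5
ee_pos: [0.4062, -0.0758, 0.2744]
tcp_rot: [180.0, 0.0, 83.2]
wrist_force: [0.3, -0.4, -2.2]
opening: 0.0231
grasp_force: 68.7
```

Run:
```python
from h import *
o=monitor.get_obs(); print(o["ee_pos"],o["tcp_rot"],o["wrist_force"],o["opening"])
p,y=plan([o["ee_pos"][0],o["ee_pos"][1]-.03,.352],o["tcp_rot"][2],4,-1,pad=False)
print(plan([.36,-.384,.352],-6.5,17,-1,start=(p,y)))
c=get_calibration("top");s=get_calibration("side")
# lever tip triangulation
f=lambda P:np.r_[proj(c,P)[0]-[152,272],proj(s,P)[0]-[341,328]]
r=least_squares(f,[.4,.27,.1]);print("lever",r.x,r.fun)
```

```text
[ 0.4062 -0.0758  0.2744] [179.9885   0.0178  83.2461] [ 0.2985 -0.3539 -2.2079] 0.02305928466451218
-0.19 0.02 -0.49 0 0 -0 -1; -0.18 0.02 -0.48 0 0 -0 -1; -0.19 0.03 -0.49 0 0 -0 -1; -0.18 0.02 -0.48 0 0 -0 -1
-0.41 -0.02 -0 0 0 0.92 -1; -0.42 0.02 -0 0 0 0.92 -1; -0.41 0.06 -0 0 0 0.92 -1; -0.4 0.09 -0 0 0 0.93 -1; -0.4 0.13 -0 0 0 0.92 -1; -0.38 0.17 -0 0 0 0.92 -1; -0.36 0.2 -0 0 0 0.92 -1; -0.34 0.23 -0 0 0 0.92 -1
-0.32 0.27 -0 0 0 0.92 -1; -0.3 0.29 -0 0 0 0.92 -1; -0.26 0.32 -0 0 0 0.93 -1; -0.24 0.34 -0 0 0 0.92 -1; -0.2 0.36 -0 0 0 0.92 -1; -0.17 0.38 -0 0 0 0.92 -1; -0.13 0.4 -0 0 0 0.92 -1; -0.1 0.4 -0 0 0 0.92 -1
-0.06 0.41 -0 0 0 0.92 -1; 0 0 0 0 0 0 -1; 0 0 0 0 0 0 -1; 0 0 0 0 0 0 -1; 0 0 0 0 0 0 -1; 0 0 0 0 0 0 -1; 0 0 0 0 0 0 -1; 0 0 0 0 0 0 -1
(array([ 0.36 , -0.384,  0.352]), np.float64(-6.4790727829871635))
lever [0.4108 0.2655 0.1185] [-0.0033  0.2254 -0.1174 -0.0265]
```

>>> {"fn": "carry_out", "kwargs": {"targets": "-0.19 0.02 -0.49 0 0 0 -1; -0.18 0.02 -0.48 0 0 0 -1; -0.19 0.03 -0.49 0 0 0 -1; -0.18 0.02 -0.48 0 0 0 -1; -0.41 -0.02 0 0 0 0.92 -1; -0.42 0.02 0 0 0 0.92 -1; -0.41 0.06 0 0 0 0.92 -1; -0.4 0.09 0 0 0 0.93 -1"}}

```text
time: 11.17
ee_pos: [0.3955, -0.1705, 0.3521]
tcp_rot: [180.0, 0.0, 61.9]
wrist_force: [0.7, -0.3, -1.6]
opening: 0.0227
grasp_force: 68.9
```

>>> {"fn": "carry_out", "kwargs": {"targets": "-0.4 0.13 0 0 0 0.92 -1; -0.38 0.17 0 0 0 0.92 -1; -0.36 0.2 0 0 0 0.92 -1; -0.34 0.23 0 0 0 0.92 -1; -0.32 0.27 0 0 0 0.92 -1; -0.3 0.29 0 0 0 0.92 -1; -0.26 0.32 0 0 0 0.93 -1; -0.24 0.34 0 0 0 0.92 -1"}}

```text
time: 11.83
ee_pos: [0.3735, -0.3016, 0.3519]
tcp_rot: [180.0, 0.0, 19.6]
wrist_force: [-0.0, 0.4, -0.7]
opening: 0.023
grasp_force: 68.9
```

>>> {"fn": "carry_out", "kwargs": {"targets": "-0.2 0.36 0 0 0 0.92 -1; -0.17 0.38 0 0 0 0.92 -1; -0.13 0.4 0 0 0 0.92 -1; -0.1 0.4 0 0 0 0.92 -1; -0.06 0.41 0 0 0 0.92 -1; 0 0 0 0 0 0 -1; 0 0 0 0 0 0 -1; 0 0 0 0 0 0 -1"}}

```text
time: 12.5
ee_pos: [0.3604, -0.3822, 0.3518]
tcp_rot: [-180.0, 0.0, -6.4]
wrist_force: [-0.0, -0.3, -1.4]
opening: 0.023
grasp_force: 68.9
```

Run:
```python
from h import *
import pickle
o=monitor.get_obs(); print(o["ee_pos"],o["tcp_rot"],o["wrist_force"],o["opening"])
p,y=plan([.42,-.3905,.300],-6.5,4,-1,pad=False)
print(plan([.42,-.3905,.268],-6.5,4,-1,start=(p,y)))
c=get_calibration("wrist"); im=camera("wrist")[:,:,::-1]; pickle.dump(c,open("w5.pkl","wb"))
cv2.imwrite("pics/w5.png",im)
```

```text
[ 0.3604 -0.3822  0.3518] [-179.975     0.0168   -6.361 ] [-0.025  -0.252  -1.3513] 0.022990318057220592
0.38 0.01 0.32 0 0 0.01 -1; 0.37 0.01 0.33 0 0 0 -1; 0.38 0.01 0.32 0 0 0.01 -1; 0.37 0.01 0.33 0 0 0 -1
0 -0 0.2 0 0 0 -1; 0 -0 0.2 0 0 0 -1; 0 -0 0.2 0 0 0 -1; 0 -0 0.2 0 0 0 -1; 0 0 0 0 0 0 -1; 0 0 0 0 0 0 -1; 0 0 0 0 0 0 -1; 0 0 0 0 0 0 -1
(array([ 0.4199, -0.3905,  0.2678]), np.float64(-6.475640540737478))
```

View pics/w5.png

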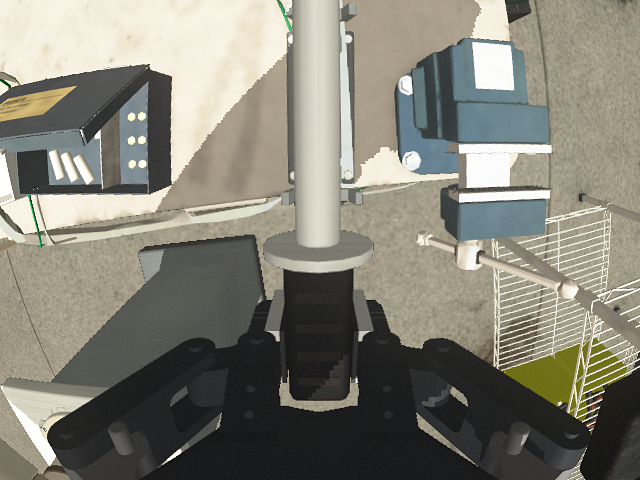

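The rod is aligned with the rest: both forks sit symmetrically about the shaft near column 320. I'll lower it and release.

>>> {"fn": "carry_out", "kwargs": {"targets": "0.38 0.01 0.32 0 0 0.01 -1; 0.37 0.01 0.33 0 0 0 -1; 0.38 0.01 0.32 0 0 0.01 -1; 0.37 0.01 0.33 0 0 0 -1; 0 0 0.2 0 0 0 -1; 0 0 0.2 0 0 0 -1; 0 0 0.2 0 0 0 -1; 0 0 0.2 0 0 0 -1"}}

```text
time: 13.22
ee_pos: [0.4199, -0.3903, 0.2677]
tcp_rot: [180.0, -0.0, -6.5]
wrist_force: [-1.2, -0.2, -1.8]
opening: 0.023
grasp_force: 68.9
```

>>> {"fn": "carry_out", "kwargs": {"targets": "0 0 0.02 0 0 0 -1; 0 0 0 0 0 0 -1; 0 0 0 0 0 0 -0.3; 0 0 0 0 0 0 -0.2; 0 0 0 0 0 0 0.1; 0 0 0 0 0 0 0.1; 0 0 0 0 0 0 0.1; 0 0 0 0 0 0 0.1"}}

```text
time: 13.88
ee_pos: [0.4204, -0.3906, 0.2672]
tcp_rot: [180.0, -0.0, -6.5]
wrist_force: [0.1, -0.3, -0.6]
opening: 0.0472
grasp_force: 0.0
```

Run:
```python
from h import *
o=monitor.get_obs(); print(o["ee_pos"],o["tcp_rot"],o["wrist_force"],o["opening"])
p,y=plan([.415,-.39,.38],-6.5,5,.1,pad=False)
# fuse: grasp 40 mm past exit
st=[.435,.1912,-.1098]; g=T(st,[[0,.040,.1115]])[0]; print(g)
p,y=plan([.38,-.05,.40],50,10,.1,start=(p,y),pad=False)
print(plan([g[0],g[1],.36],83.7,8,.1,start=(p,y)))
```

```text
[ 0.4204 -0.3906  0.2672] [179.9947  -0.0083  -6.5458] [ 0.1191 -0.2545 -0.5568] 0.04716558850292509
-0.03 -0 -0.56 0 0 -0 0.1; -0.02 -0 -0.57 0 0 -0 0.1; -0.03 -0 -0.56 0 0 -0 0.1; -0.03 -0 -0.57 0 0 -0.01 0.1; -0.02 -0 -0.56 0 0 0 0.1
[0.4394 0.231  0.1115]
-0.18 -0.83 -0.05 0 0 -0.99 0.1; -0.1 -0.85 -0.05 0 0 -0.98 0.1; -0.02 -0.86 -0.05 0 0 -0.99 0.1; 0.07 -0.85 -0.05 0 0 -0.98 0.1; 0.15 -0.84 -0.05 0 0 -0.99 0.1; 0.23 -0.82 -0.05 0 0 -0.99 0.1; 0.32 -0.8 -0.05 0 0 -0.98 0.1; 0.39 -0.76 -0.05 0 0 -0.99 0.1
0.46 -0.72 -0.05 0 0 -0.98 0.1; 0.53 -0.67 -0.05 0 0 -0.99 0.1
0.79 -0.42 0.12 0 0 -0.74 0.1; 0.82 -0.36 0.13 0 0 -0.73 0.1; 0.85 -0.3 0.12 0 0 -0.74 0.1; 0.86 -0.24 0.13 0 0 -0.73 0.1; 0.88 -0.18 0.12 0 0 -0.74 0.1; 0.9 -0.11 0.13 0 0 -0.73 0.1; 0.89 -0.04 0.12 0 0 -0.74 0.1; 0.9 0.02 0.13 0 0 -0.73 0.1
(array([0.4392, 0.2311, 0.36  ]), np.float64(83.69508082883128))
```

>>> {"fn": "carry_out", "kwargs": {"targets": "0 0 -0.3 0 0 0 0.1; -0.02 0 -0.6 0 0 0 0.1; -0.03 0 -0.65 0 0 0 0.1; -0.03 0 -0.65 0 0 -0.01 0.1; -0.02 0 -0.62 0 0 0 0.1; -0.18 -0.83 -0.05 0 0 -0.99 0.1; -0.1 -0.85 -0.05 0 0 -0.98 0.1; -0.02 -0.86 -0.05 0 0 -0.99 0.1"}}

```text
time: 14.55
ee_pos: [0.4054, -0.2872, 0.3871]
tcp_rot: [180.0, -0.1, 10.7]
wrist_force: [1.1, 0.9, -0.3]
opening: 0.0469
grasp_force: 0.0
```

Run:
```python
from h import *
# check rod at rest in top picture versus the first one
a=cv2.imread("pics/top0.png"); b=camera("top")[:,:,::-1]; cv2.imwrite("pics/top3.png",b)
R=(slice(198,285),slice(425,470)); d=np.abs(a[R].astype(int)-b[R]).max(2); print("changed px",(d>40).sum())
for im in(a,b):
    g=cv2.cvtColor(np.ascontiguousarray(im[R]),cv2.COLOR_BGR2GRAY); 
    print([g[v,18:40] for v in(10,40,65)])
    print("col",g[:,29])
o=monitor.get_obs(); print(o["ee_pos"],o["tcp_rot"])
```

```text
changed px 2814
[array([159, 157, 151, 122, 125, 137, 137, 138, 137, 130, 149, 183, 204,
       212, 208, 188, 167, 158, 157, 152, 104,  41], dtype=uint8), array([ 96,  97, 103,  95,  99, 105, 112, 115, 128, 160, 191, 206, 210,
       203, 174, 160, 160, 160, 160, 161, 162, 163], dtype=uint8), array([ 77,  61,  62,  62,  46,  23,  26,  38,  45,  46,  46,  44,  45,
        44,  44,  43,  40, 103, 150, 164, 164, 164], dtype=uint8)]
col [159 159 159 159 159 159 164 179 181 182 183 184 185 186 187 189 189 190
 191 192 192 194 196 196 197 199 199 201 200 201 202 203 203 203 204 205
 206 206 206 206 206 206 207 207 208 206 191 145 195 197  86  37  41  41
  43  47  42  41  42  43  45  47  44  42  42  44  47  46  44  43  44  47
  47  46  45  46  43  31  56  97 107 136 141 153 146 119 123]
[array([210, 200, 185, 176, 167, 169, 174, 174, 174, 174, 174, 176, 177,
       178, 180, 181, 182, 183, 184, 185, 187, 188], dtype=uint8), array([195, 196, 197, 198, 200, 200, 201, 202, 203, 204, 203, 205, 206,
       205, 206, 207, 208, 209, 208, 210, 210, 206], dtype=uint8), array([208, 209, 209, 210, 209, 209, 209, 209, 208, 208, 207, 207, 206,
       206, 205, 204, 203, 203, 202, 201, 201, 200], dtype=uint8)]
col [162 167 174 181 184 184 184 182 180 178 176 174 175 182 191 198 205 209
 210 208 208 209 208 208 208 209 209 209 209 208 208 207 206 207 206 205
 203 203 204 203 205 206 206 206 206 207 207 207 207 207 207 208 208 208
 209 208 208 208 208 208 207 208 208 207 207 207 207 205 206 206 205 204
 204 204 203 204 202 202 202 201 202 201 200 200 200 199 198]
[ 0.4047 -0.2829  0.3883] [-179.9476   -0.0822   11.2222]
```

Arm in the way; I'll check the rod again later. On to the fuse.

>>> {"fn": "carry_out", "kwargs": {"targets": "0.07 -0.85 -0.05 0 0 -0.98 0.1; 0.15 -0.84 -0.05 0 0 -0.99 0.1; 0.23 -0.82 -0.05 0 0 -0.99 0.1; 0.32 -0.8 -0.05 0 0 -0.98 0.1; 0.39 -0.76 -0.05 0 0 -0.99 0.1; 0.46 -0.72 -0.05 0 0 -0.98 0.1; 0.53 -0.67 -0.05 0 0 -0.99 0.1; 0.79 -0.42 0.12 0 0 -0.74 0.1"}}

```text
time: 15.27
ee_pos: [0.3869, -0.0137, 0.3977]
tcp_rot: [179.8, -0.1, 54.5]
wrist_force: [1.7, -0.6, 1.2]
opening: 0.0469
grasp_force: 0.0
```

>>> {"fn": "carry_out", "kwargs": {"targets": "0.82 -0.36 0.13 0 0 -0.73 0.1; 0.85 -0.3 0.12 0 0 -0.74 0.1; 0.86 -0.24 0.13 0 0 -0.73 0.1; 0.88 -0.18 0.12 0 0 -0.74 0.1; 0.9 -0.11 0.13 0 0 -0.73 0.1; 0.89 -0.04 0.12 0 0 -0.74 0.1; 0.9 0.02 0.13 0 0 -0.73 0.1; 0 0 0 0 0 0 0.1"}}

```text
time: 15.93
ee_pos: [0.4408, 0.2355, 0.3589]
tcp_rot: [-179.9, -0.0, 84.2]
wrist_force: [-0.6, 0.8, 0.4]
opening: 0.0467
grasp_force: 0.0
```

Run:
```python
from h import *
import pickle
b=camera("top")[:,:,::-1]; cv2.imwrite("pics/top4.png",b)
a=cv2.imread("pics/top0.png")
R=(slice(198,285),slice(425,470)); d=np.abs(a[R].astype(int)-b[R]).max(2); print("rod changed px",(d>40).sum())
g=cv2.cvtColor(np.ascontiguousarray(b[R]),cv2.COLOR_BGR2GRAY); print([g[v,18:40] for v in(10,40,65)],g[:,29])
o=monitor.get_obs(); print(o["ee_pos"],o["tcp_rot"],o["opening"])
c=get_calibration("wrist"); im=camera("wrist")[:,:,::-1].copy(); pickle.dump(c,open("w6.pkl","wb")); cv2.imwrite("pics/w6.png",im)
st=[.435,.1912,-.1098]
q=proj(c,T(st,[[0,.008,.124],[0,.046,.1225],[0,.084,.124],[-.0125,.084,.1115],[.0125,.084,.1115]]),True); print("pred",q)
hsv=cv2.cvtColor(im,cv2.COLOR_BGR2HSV)
x,y=q[1].round().astype(int)
# coarse colour maps around the fuse: gold cap pixels
m=((hsv[:,:,0]>12)&(hsv[:,:,0]<32)&(hsv[:,:,1]>70)&(hsv[:,:,2]>120)).astype(np.uint8)
n,l,s,ce=cv2.connectedComponentsWithStats(m); print([(s[i],ce[i].round(1)) for i in range(1,n) if s[i,4]>80])
```

```text
rod changed px 3
[array([155, 151, 145, 119, 120, 133, 133, 133, 132, 127, 146, 178, 197,
       204, 200, 172, 154, 154, 153, 147, 100,  40], dtype=uint8), array([ 93,  94,  99,  92,  95, 103, 108, 110, 122, 153, 184, 199, 204,
       197, 171, 156, 155, 155, 155, 156, 157, 158], dtype=uint8), array([ 74,  59,  59,  60,  45,  23,  20,  34,  41,  44,  44,  43,  42,
        43,  42,  41,  39, 100, 146, 159, 158, 159], dtype=uint8)] [154 154 154 154 154 154 160 176 175 177 178 179 180 180 182 182 184 184
 185 186 186 187 189 190 191 192 193 193 194 194 195 196 196 198 198 199
 199 199 199 200 199 200 199 200 201 200 195 174 183 194  91  36  39  40
  42  44  43  41  40  42  45  45  40  42  42  43  45  42  43  43  43  46
  46  44  44  44  41  30  44  81 104 132 137 148 141 116 119]
[0.4404 0.2334 0.3595] [-179.9322    0.0262   83.9517] 0.04699827656323894
pred [[318.7796 310.048 ]
 [319.0522 251.2613]
 [319.3471 187.2695]
 [298.1059 183.9569]
 [340.5439 184.1383]]
[(array([ 506,    0,   77,  391, 6477], dtype=int32), array([564.8, 179.4])), (array([357,   9,  35,  12, 103], dtype=int32), array([372.1,  15. ])), (array([299,  24,  31,  15, 113], dtype=int32), array([314.1,  30.4])), (array([299, 186,  41,  31, 306], dtype=int32), array([326.4, 195.2])), (array([430, 189,  28,  34, 300], dtype=int32), array([447.3, 208.9])), (array([300, 280,  39,  29, 647], dtype=int32), array([317.6, 295.6])), (array([429, 286,  33,  32, 285], dtype=int32), array([445. , 301.4])), (array([ 606,  419,   34,   61, 1155], dtype=int32), array([627.6, 455.5]))]
```

The rod lies as at the start: only 3 pixels of its image changed. The fuse caps in the wrist view (columns 299–340, rows 186–217 and 280–309) match the predicted pose. I'll descend and grip.

>>> {"fn": "carry_out", "kwargs": {"targets": "0 0 0.3 0 0 0 0.1; 0 0 0.4 0 0 0 0.1; 0 0 0.4 0 0 0 0.1; 0 0 0.4 0 0 0 0.1; 0 0 0.4 0 0 0 0.1; 0 0 0.3 0 0 0 0.1; 0 0 0.13 0 0 0 0.1; 0 0 0 0 0 0 0.1", "newtons": 40}}

```text
time: 16.7
ee_pos: [0.4401, 0.2301, 0.2657]
tcp_rot: [-179.9, 0.0, 83.6]
wrist_force: [0.1, -0.9, -0.8]
opening: 0.0471
grasp_force: 0.0
```

>>> {"fn": "carry_out", "kwargs": {"targets": "0 0 0 0 0 0 -1; 0 0 0 0 0 0 -1; 0 0 0 0 0 0 -1; 0 0 0 0 0 0 -1; 0 0 0 0 0 0 -1; 0 0 0 0 0 0 -1; 0 0 0 0 0 0 -1; 0 0 0 0 0 0 -1"}}

```text
time: 17.37
ee_pos: [0.4406, 0.231, 0.2678]
tcp_rot: [179.9, -0.0, 83.7]
wrist_force: [-0.2, -1.5, 6.4]
opening: 0.0216
grasp_force: 39.3
```

>>> {"fn": "carry_out", "kwargs": {"targets": "0 0 -0.2 0 0 0 -1; 0 0 -0.3 0 0 0 -1; 0 0 -0.4 0 0 0 -1; 0 0 -0.5 0 0 0 -1; 0 0 -0.5 0 0 0 -1; 0 0 -0.4 0 0 0 -1; 0 0 -0.2 0 0 0 -1; 0 0 0 0 0 0 -1"}}

```text
time: 18.03
ee_pos: [0.4406, 0.2311, 0.3691]
tcp_rot: [179.8, -0.1, 83.7]
wrist_force: [-0.3, 0.1, -0.1]
opening: 0.0211
grasp_force: 39.3
```

Run:
```python
from h import *
o=monitor.get_obs(); print(o["ee_pos"],o["tcp_rot"],o["wrist_force"],o["opening"])
p,y=plan([.476,-.029,.34],183.2,20,-1,pad=False)
print(p,y)
c=get_calibration("wrist"); im=camera("wrist")[:,:,::-1].copy(); cv2.imwrite("pics/w7.png",im)
p=o["ee_pos"];a=np.radians(o["tcp_rot"][2]);d=np.array([np.cos(a),np.sin(a),0])
print("pred fuse ends",proj(c,[p+d*k-[0,0,.144] for k in(-.032,.006,.044)],True))
hsv=cv2.cvtColor(im,cv2.COLOR_BGR2HSV)
m=((hsv[:,:,0]>12)&(hsv[:,:,0]<32)&(hsv[:,:,1]>70)&(hsv[:,:,2]>120)).astype(np.uint8)
n,l,s,ce=cv2.connectedComponentsWithStats(m); print([(s[i],ce[i].round(1)) for i in range(1,n) if s[i,4]>80])
```

```text
[0.4406 0.2311 0.3691] [179.8431  -0.1124  83.7028] [-0.3394  0.0996 -0.1359] 0.021149860955779046
-0.32 0.08 0.04 0 0 -0.87 -1; -0.32 0.05 0.03 0 0 -0.87 -1; -0.33 0.02 0.04 0 0 -0.86 -1; -0.33 -0 0.04 0 0 -0.87 -1; -0.32 -0.03 0.03 0 0 -0.87 -1; -0.33 -0.07 0.04 0 0 -0.87 -1; -0.31 -0.08 0.03 0 0 -0.87 -1; -0.31 -0.12 0.04 0 0 -0.87 -1
-0.3 -0.14 0.04 0 0 -0.86 -1; -0.28 -0.17 0.03 0 0 -0.87 -1; -0.26 -0.19 0.04 0 0 -0.87 -1; -0.25 -0.22 0.04 0 0 -0.87 -1; -0.23 -0.23 0.03 0 0 -0.87 -1; -0.21 -0.25 0.04 0 0 -0.87 -1; -0.18 -0.28 0.04 0 0 -0.86 -1; -0.17 -0.28 0.03 0 0 -0.87 -1
-0.13 -0.3 0.04 0 0 -0.87 -1; -0.11 -0.31 0.04 0 0 -0.87 -1; -0.08 -0.32 0.03 0 0 -0.87 -1; -0.06 -0.32 0.04 0 0 -0.87 -1
[ 0.4761 -0.0289  0.3399] 183.2255539717176
pred fuse ends [[319.4    409.1156]
 [319.4983 330.259 ]
 [319.5805 225.3706]]
[(array([494,   0,  45,   8, 259], dtype=int32), array([515.5,   3. ])), (array([ 525,    0,   45,  394, 5573], dtype=int32), array([554. , 191.2])), (array([302,  26,  24,  10,  89], dtype=int32), array([313.7,  30.9])), (array([622, 121,  10,  22, 117], dtype=int32), array([626.5, 132.8])), (array([425, 185,  27,  31, 266], dtype=int32), array([442.7, 203.5])), (array([ 283,  216,   72,   57, 1330], dtype=int32), array([325.4, 232.5])), (array([425, 280,  32,  31, 262], dtype=int32), array([440.4, 294.8])), (array([ 289,  359,   60,   52, 1431], dtype=int32), array([321.8, 389.8])), (array([ 601,  407,   39,   73, 1497], dtype=int32), array([624.3, 445. ]))]
```

The fuse is held level: the caps in the wrist image (rows 216–273 and 359–411) are where a centred grip puts them. I'll carry it to the tray.

>>> {"fn": "carry_out", "kwargs": {"targets": "-0.32 0.08 0.04 0 0 -0.87 -1; -0.32 0.05 0.03 0 0 -0.87 -1; -0.33 0.02 0.04 0 0 -0.86 -1; -0.33 0 0.04 0 0 -0.87 -1; -0.32 -0.03 0.03 0 0 -0.87 -1; -0.33 -0.07 0.04 0 0 -0.87 -1; -0.31 -0.08 0.03 0 0 -0.87 -1; -0.31 -0.12 0.04 0 0 -0.87 -1"}}

```text
time: 18.75
ee_pos: [0.4545, 0.1263, 0.3537]
tcp_rot: [-179.9, -0.0, 123.8]
wrist_force: [0.9, 0.1, -1.4]
opening: 0.0212
grasp_force: 39.2
```

>>> {"fn": "carry_out", "kwargs": {"targets": "-0.3 -0.14 0.04 0 0 -0.86 -1; -0.28 -0.17 0.03 0 0 -0.87 -1; -0.26 -0.19 0.04 0 0 -0.87 -1; -0.25 -0.22 0.04 0 0 -0.87 -1; -0.23 -0.23 0.03 0 0 -0.87 -1; -0.21 -0.25 0.04 0 0 -0.87 -1; -0.18 -0.28 0.04 0 0 -0.86 -1; -0.17 -0.28 0.03 0 0 -0.87 -1"}}

```text
time: 19.42
ee_pos: [0.4686, 0.0222, 0.342]
tcp_rot: [-180.0, -0.1, 163.5]
wrist_force: [0.2, -0.1, -1.2]
opening: 0.0205
grasp_force: 39.2
```

>>> {"fn": "carry_out", "kwargs": {"targets": "-0.13 -0.3 0.04 0 0 -0.87 -1; -0.11 -0.31 0.04 0 0 -0.87 -1; -0.08 -0.32 0.03 0 0 -0.87 -1; -0.06 -0.32 0.04 0 0 -0.87 -1; 0 0 0.5 0 0 0 -1; 0 0 0.6 0 0 0 -1; 0 0 0.5 0 0 0 -1; 0 0 0 0 0 0 -1"}}

```text
time: 20.08
ee_pos: [0.4745, -0.0291, 0.2684]
tcp_rot: [179.9, -0.4, -176.8]
wrist_force: [-0.6, 0.7, -2.0]
opening: 0.0213
grasp_force: 39.2
```

Run:
```python
from h import *
o=monitor.get_obs(); print(o["ee_pos"],o["tcp_rot"],o["wrist_force"],o["opening"])
c=get_calibration("wrist"); im=camera("wrist")[:,:,::-1].copy(); cv2.imwrite("pics/w8.png",im)
t=[.469,-.0135,.055]
L=[[x,y,.03] for x,y in((-.05,-.0575),(-.05,.0575),(.05,-.0575),(.05,.0575))]
print("rim pred",proj(c,T(t,L),True))
# bright thin rim edges: rows/cols profile along the line in front (robot side) wall
g=cv2.cvtColor(im,cv2.COLOR_BGR2GRAY)
for v in(150,200,250,300): print(v,g[v,::8])
```

```text
[ 0.4745 -0.0291  0.2684] [ 179.9471   -0.4253 -176.7952] [-0.6284  0.687  -1.9602] 0.02133073707842561
rim pred [[245.8372 170.0595]
 [445.2451 172.0022]
 [254.8305 326.7384]
 [429.9756 324.9453]]
150 [116  70  52  50  54  54  54  54  54  53  49 142 204 181 172 180 188 108
 118 120 120 122 124 126 127 128 127 128 123 122 191 123 106 128 128 128
 135 133 222 221 221 218 221 196 195 194 135 213 213 221 223 225 224 226
 227 223 217 209 193 199 214 215 217 216 126 119 255 247 126 128 127 108
 210 196 208 178 158 153 128 122]
200 [ 33  36  37  35  38 105 236 243  75  81  83 113 105 107 113 113 233 240
 107 242 134 237 233  48  46  48 117 123 122 119 158 164  90 185 187 188
 192 252 253 254 253 254 254 254 254 254 250 198 194 195 237 254 254 191
 113 253 219 207 215 220 220 212 209  54  71  73 124  75  73  71  73  69
  72  69  68  69  66  66  71  66]
250 [ 34  37  33  34  37 105 108 103  85  88  91 108 108 241  98 243 190 113
 242 133 114 245  89  47  46 118 123 120 120 115 190 117  90 181 183 184
 173 207 212 222 221 230 251 246 205 254 254 254 254 254  95 196 195 191
 113 217 216 222 216 125 114 119 122 129 128 125 102  60  70  71  69  69
  70  70  69  62  99 103 104 103]
300 [ 33  28  32  33  25  91 167  54  51  51  54  54  52  56  54  53  53  55
  56  55  57  57  44  43  44 115 119 119 123 119 189 117 182  79  59 102
  48 167 180 186 253 252 247 227 147 145 109 253 251 252 251 252 181 113
 254 191 190 189 189 197 197 196 194 188 190 217 218 216 204 191 193 215
 196 192 203 212 206 191 167 157]
```

The tray rim in the wrist image (left about column 248, right about 440 at row 200) matches the prediction. I'll lower the fuse.

>>> {"fn": "carry_out", "kwargs": {"targets": "0 0 0.3 0 0 0 -1; 0 0 0.4 0 0 0 -1; 0 0 0.4 0 0 0 -1; 0 0 0.4 0 0 0 -1; 0 0 0.3 0 0 0 -1; 0 0 0.2 0 0 0 -1; 0 0 0 0 0 0 -1; 0 0 0 0 0 0 -1"}}

```text
time: 20.8
ee_pos: [0.476, -0.0291, 0.1938]
tcp_rot: [-180.0, 0.0, -176.8]
wrist_force: [0.4, -0.7, -0.3]
opening: 0.0214
grasp_force: 39.3
```

>>> {"fn": "carry_out", "kwargs": {"targets": "0 0 0.15 0 0 0 -1; 0 0 0.12 0 0 0 -1; 0 0 0.1 0 0 0 -1; 0 0 0.07 0 0 0 -1; 0 0 0 0 0 0 -1; 0 0 0 0 0 0 -1; 0 0 0 0 0 0 -1; 0 0 0 0 0 0 -1"}}

```text
time: 21.47
ee_pos: [0.4758, -0.0291, 0.1766]
tcp_rot: [-180.0, 0.0, -176.8]
wrist_force: [-3.7, 0.1, 7.6]
opening: 0.0213
grasp_force: 43.8
```

Contact is felt at 7.6 N, so I'll release gently.

>>> {"fn": "carry_out", "kwargs": {"targets": "0 0 0 0 0 0 -0.4; 0 0 0 0 0 0 -0.35; 0 0 0 0 0 0 -0.25; 0 0 0 0 0 0 -0.25; 0 0 0 0 0 0 -0.25; 0 0 0 0 0 0 -0.25; 0 0 0 0 0 0 -0.25; 0 0 0 0 0 0 -0.25"}}

```text
time: 22.13
ee_pos: [0.4759, -0.0291, 0.1758]
tcp_rot: [180.0, -0.0, -176.8]
wrist_force: [-0.2, 0.4, 1.2]
opening: 0.032
grasp_force: 0.3
```

>>> {"fn": "carry_out", "kwargs": {"targets": "0 0 -0.15 0 0 0 -0.25; 0 0 -0.2 0 0 0 -0.25; 0 0 -0.3 0 0 0 -0.25; 0 0 -0.5 0 0 0 -0.25; 0 0 -0.7 0 0 0 -0.25; 0 0 -0.8 0 0 0 -0.25; 0 0 -0.8 0 0 0 -0.25; 0 0 -0.5 0 0 0 -0.25"}}

```text
time: 22.8
ee_pos: [0.4757, -0.0291, 0.3386]
tcp_rot: [-180.0, 0.2, -176.8]
wrist_force: [0.9, -0.2, 0.2]
opening: 0.0318
grasp_force: 0.0
```

Run:
```python
from h import *
o=monitor.get_obs(); print(o["ee_pos"],o["tcp_rot"],o["wrist_force"],o["opening"])
c=get_calibration("wrist"); im=camera("wrist")[:,:,::-1].copy(); cv2.imwrite("pics/w9.png",im)
p=np.array([.470,-.0295,.0]); a=np.radians(183.2); d=np.array([np.cos(a),np.sin(a),0])
print("pred fuse",proj(c,[p+d*k+[0,0,.028] for k in(-.038,0,.038)],True))
hsv=cv2.cvtColor(im,cv2.COLOR_BGR2HSV)
m=((hsv[:,:,0]>12)&(hsv[:,:,0]<32)&(hsv[:,:,1]>70)&(hsv[:,:,2]>120)).astype(np.uint8)
n,l,s,ce=cv2.connectedComponentsWithStats(m); print([(s[i],ce[i].round(1)) for i in range(1,n) if s[i,4]>80])
for i in range(1,n):
    if 80<s[i,4]<3000: print(ray(c,ce[i],.022,True))
b=camera("top")[:,:,::-1]; a0=cv2.imread("pics/top0.png")
for nm,R in dict(rod=(slice(198,285),slice(425,470)),rolls=(slice(200,240),slice(160,238)),ins=(slice(200,230),slice(242,270))).items():
    print(nm,(np.abs(a0[R].astype(int)-b[R]).max(2)>40).sum())
```

```text
[ 0.4757 -0.0291  0.3386] [-179.9726    0.2403 -176.7819] [ 0.9213 -0.2345  0.2219] 0.031768125282442355
pred fuse [[319.298  264.0824]
 [319.3332 218.181 ]
 [319.3621 169.3   ]]
[(array([160,  89,  84,  10, 187], dtype=int32), array([201.4,  92.8])), (array([334,  92,  59,  17, 127], dtype=int32), array([364.1,  99.3])), (array([303, 168,  31,  23, 186], dtype=int32), array([315.8, 176.6])), (array([304, 241,  13,  24, 117], dtype=int32), array([307.8, 254. ])), (array([556, 292,  25,  29, 233], dtype=int32), array([567.1, 309.5])), (array([475, 296,  32,  33, 414], dtype=int32), array([490. , 314.6])), (array([   0,  381,   76,   39, 1208], dtype=int32), array([ 33.3, 401.4])), (array([423, 404,  34,  39, 333], dtype=int32), array([434.9, 427. ])), (array([586, 409,  54,  27, 701], dtype=int32), array([615.2, 422.2])), (array([171, 433,  32,  18, 229], dtype=int32), array([185.4, 442.8])), (array([453, 444,  24,  16, 113], dtype=int32), array([465.1, 453.5]))]
[[ 0.3752 -0.1265  0.022 ]]
[[ 0.3764 -0.0009  0.022 ]]
[[ 0.4386 -0.034   0.022 ]]
[[ 0.502  -0.0371  0.022 ]]
[[0.5506 0.2326 0.022 ]]
[[0.5543 0.1368 0.022 ]]
[[ 0.7412 -0.4037  0.022 ]]
[[0.6998 0.1123 0.022 ]]
[[0.7509 0.4315 0.022 ]]
[[ 0.7479 -0.1714  0.022 ]]
[[0.7542 0.1664 0.022 ]]
rod 6
rolls 479
ins 791
```

The fuse lies flat in the tray where predicted, its caps spanning rows 168–265 against 169–264. The rod is in its rest. The gripper is clear of everything.

```bash
python3 -c "
from workcell import bot
print(bot.job_done())"
```

```text
the job is handed in; nothing more can be done
None
```

I pushed the fuse out of the tube, laid the rod back in its rest as it lay, put the fuse flat in the scrap tray and handed the job in at about 23 s; the hand-in returned no verdict, and I never steered near the rolls or insulator, but the arm may have hidden them in the last top picture, so I couldn't confirm they hadn't moved.

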